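# Press the loose tile into its sloping stand

## Task

Seat the loose square tile, ring mark up, flat and fully home in the square recess of the sloping wooden stand, and let go of it. Then take the spring-nosed hand press out of its holder and hold its nose on the centre of the tile's ring mark, square to the tile's sloping face, pressing gently so that the sprung nose goes in about halfway, as you would while a sticky pad takes hold. Finish while still holding the press there, and leave the other things on the table where they are.

Things in the scene. Friction and masses are not known exactly. Their poses are not given: they have to be found in the camera images.
- tile: loose square unglazed stoneware tile, 56 x 56 mm, 15 mm thick, about 100 g, lying flat on the table with its mark up; the tile may start left, right or straight ahead of the robot. Origin: centre of the underside; x and y run square to its edges, z is the normal of its marked face. Turned by quarter turns it fits the recess equally well
- mark (a point): centre of the black ring mark (16 mm across) printed on the tile's upper face, 12 mm from the tile's centre along tile +x, at the height of the upper face (15 mm above the underside)
- stand: fixed small wooden stand 112 x 112 mm with a sloping top plate, 18 mm thick; low edge (about 31 mm at its upper side) towards stand -x (roughly the robot), high edge about 57 mm. Origin: centre of its underside on the table; z up
- recess: square recess in the stand's sloping top plate: 60 x 60 mm, 5 mm deep (2 mm play each side of the tile), its rim bevelled 2.5 mm. Origin: centre of its floor, 37 mm above the table; x, y run along the plate, square to the recess walls; z is the plate's outward normal, leaning 15 degrees from vertical towards stand -x. Rim at z = 5 mm; a seated tile's upper face at z = 15 mm, 10 mm proud
- holder: fixed wooden block 60 x 60 mm, 75 mm tall, on an 80 x 80 x 8 mm foot, with a vertical 25 mm round through hole; the press stands in it, left or right of the stand. Origin: centre of its underside
- press: loose hand press, about 180 g, upright in the holder. Origin: centre of the underside of its brass flange (40 mm across, 6 mm thick), on the holder's top; z up along the press. Above: wooden grip 24 x 24 mm (flats square to press x, y), z = 6 to 76 mm. Below: brass shank 18 mm thick to z = -45 mm, then a sprung steel nose with rubber foot 12 mm across, ending at z = -65 mm when out
- nose_tip (a point): centre of the flat end of the press's rubber foot; 65 mm below the press's origin when the nose is out, moving up along press z as it is pushed in
- plunger (a joint): how far the sprung nose is pushed into the press, m: 0 fully out, 0.012 fully in; spring 500 N/m, so halfway (0.006) is 3 N and fully in 6 N
- coaster: bystander: loose round stoneware coaster 66 mm across, 12 mm thick, no mark. Origin: centre of the underside
- mug: bystander: white mug 80 mm across, 90 mm tall. Origin: centre of the underside
- case: bystander: black spectacles case 155 x 58 x 30 mm. Origin: centre of the underside
Not all that is in view belongs to the job. Leave any red or turquoise look-alike of the press alone.

How it is judged:
On the way, in this order (a step that is already met when the one before it is completed fails the run):
1. the tile lies flat and home in the recess, mark up, let go, while the press still stands in its holder (distance between tile and recess below 0.004 m and z of tile in the frame of recess below 0.0018 m and angle between the z axis of tile and the z axis of recess, either way round below 0.04 rad and z of mark in the frame of recess above 0.012 m and (angle between the x axis of tile and the x axis of recess, either way round below 0.09 rad or angle between the x axis of tile and the y axis of recess, either way round below 0.09 rad) and contact force between the fingers and tile below 0.1 N and horizontal distance between press and holder below 0.015 m and height (world z) of press below 0.085 m), for 0.3 s.
2. the press is held clear of its holder, the tile still seated (distance between tile and recess below 0.004 m and z of tile in the frame of recess below 0.0018 m and angle between the z axis of tile and the z axis of recess, either way round below 0.04 rad and z of mark in the frame of recess above 0.012 m and (angle between the x axis of tile and the x axis of recess, either way round below 0.09 rad or angle between the x axis of tile and the y axis of recess, either way round below 0.09 rad) and contact force between the fingers and tile below 0.1 N and height (world z) of press above 0.095 m and contact force between the fingers and press above 2 N and contact force between press and holder below 0.05 N and (horizontal distance between press and holder above 0.06 m or height (world z) of press above 0.142 m)), for 0.1 s.
At the end, for the whole second after the job is handed in: Tile seated (4 mm, 1.8 mm off the floor, 0.04 rad flat, 0.09 rad square, mark up), fingers off it; press in the fingers, clear of holder and stand, nose within 6 mm of the mark, axis within 0.12 rad of the face normal, 1.2 to 6 N, nose in 2.5 to 9.5 mm; both still (0.02 m/s) (distance between tile and recess below 0.004 m and z of tile in the frame of recess below 0.0018 m and angle between the z axis of tile and the z axis of recess, either way round below 0.04 rad and z of mark in the frame of recess above 0.012 m and (angle between the x axis of tile and the x axis of recess, either way round below 0.09 rad or angle between the x axis of tile and the y axis of recess, either way round below 0.09 rad) and contact force between the fingers and tile below 0.1 N and distance between nose_tip and mark below 0.006 m and angle between the z axis of press and the z axis of recess, either way round below 0.12 rad and contact force between press and tile between 1.2 and 6 N and value of joint plunger between 0.0025 and 0.0095 m and contact force between the fingers and press above 2 N and contact force between press and holder below 0.05 N and contact force between press and stand below 0.05 N and linear speed of each of tile, press below 0.02 m/s); the arm keeps its last pose, push and grip.
It fails at once if the press is pushed hard on the tile (over 20 N) (contact force between press and tile above 20 N).
It fails at once if a bystander is shifted by more than 25 mm (distance of any of coaster, mug, case from where it was at the start of the episode above 0.025 m).
It also fails if it takes over 48 s, if anything falls off the work surface, if the arm or the gripper's body presses on something with over 40 N, if the wrist force passes 120 N, or if a joint passes its speed limit or range.

## Robot

A 6-joint arm with a two-finger parallel gripper is mounted at the origin on the work surface. World frame = base frame: x ahead of the robot, y to its left, z up, the work surface at z = 0. Lengths are in m, angles in rad, forces in N, time in s.
With the tool pointing down it reaches from about 0.375 to 0.925 m from the base axis. Payload 5.7 kg.
Tool frame: the origin (TCP) lies midway between the tips of the shut fingers; the grasp point (between the pads) lies 19 mm behind it; z points along the fingers, y is the line along which they close (so a half turn about z gives the same grasp; the last joint's range is limited). The gripper opens to 85 mm and grips with 20 to 120 N. Pads are 22 mm wide; open, the fingers measure 114 mm over their backs; the gripper's body (76 mm by 85 mm) begins 54 mm behind the grasp point. The pads swing forward as they close: fully open they stand 13 mm farther back than shut.
Start: joints at [-1.41, 0.359, 1.51, -0, 1.272, -0.115], TCP at [0.163, -0.577, 0.231] pointing down, gripper open.
Joint ranges: [-2.97, 2.97], [-1.01, 2.36], [0.21, 2.38], [-0.96, 4.11], [0.2, 2.71], [-2.98, 2.98]. Speed limits (rad/s): [2.39, 2.39, 3.14, 3.14, 3.14, 3.14].

## Interface

Orientations are given as a unit quaternion [w, x, y, z].
In Python, from cell import ctrl gives the robot as it stands.
- The arm moves only by the tool servo_tool, never from a script. Its argument "motion" is a list of rows, each a list of 3 entries, a list of its own where there are three numbers: the turn, a rotation vector about the tool's x, y, z in fractions of the full range, 1 being 90 degrees, then the shift along the tool's x, y, z in a scale on which 1.0 is 0.75 m, then the finger opening in m, from 0 to 0.0854. A call has exactly 10 rows; each row is the pose to reach, as a shift and turn from the pose commanded when the call began, along the tool's axes at that moment; what a row does not reach only later rows make up. A row lasts 1/8 s, in which the tool goes at most 62.5 mm and 10.7 degrees, less where a joint would pass 70% of its speed; a pose out of reach is approached as far as the arm can. A shift or turn number past 1, either way, is cut back to 1. A call with a gripper value outside its range is refused whole. The fingers move at their own pace and stop on an object; the grip force is fixed at half the most. Time passes only in rows, so rows that repeat a pose let the fingers close, or fill a call up. It gives the time, the measured TCP pose, the force, the opening and the grip force at its end, in the units of the state.
- ctrl.read_state(): the state, without advancing time (a new reading comes with each control period).
- ctrl.capture(name): name is "side" or "top"; returns (picture, depth): 420x560x3 uint8, blue, green, red; 420x560 float32, m along the optical axis (not along the pixel's ray), 0 where there is no reading.
- ctrl.camera_info(name): a dict with "fovy" (degrees; the focal length in pixels is half the picture's height over the tangent of half this angle, whatever the lens; pixels are square), "cx", "cy" (the principal point, pixels), "dist_coeffs" ([k1, k2, p1, p2, k3] as OpenCV has them; the pictures are not rectified), "R" (3x3) and "t" (3): a world point X has camera coordinates R X + t. Camera axes: x right, y down, z forward; pixel columns grow to the right and rows downward; lengths in m; the calibration is good to about 2 mm. A picture is of the moment at which its call begins. camera_info takes no time and is no camera call.
- ctrl.sign_off(): hands the job in; it is judged then, once.
Trained networks look in the newest picture that a camera, given by its name, has taken for a name from the list of things; names that differ only in an ending like _2 or _b are one class to them, and where a whole thing is asked for, a point or a joint stands for the part that bears it (a point fixed in the world has none). Each returns a list of dicts, best first, with "confidence" (0 to 1); they miss things now and then, are a little off and sometimes report something else, mostly with a low value. They report only what shows in the picture. A call takes as long as a camera call. They do not tell look-alikes from the thing itself.
- ctrl.spot_in(camera, name): "rect" ([left, top, right, bottom] in pixels, round what is visible of it).
- ctrl.place_of(camera, name): "location" ([column, row] in pixels: a listed point, or the origin of a listed thing).
The state is a dict: "time_s": time; "joint_positions": joint angles; "joint_velocities": joint speeds; "joint_torque": joint torques, N m; "eef_pos": TCP position; "tool_rot": TCP orientation; "wrist_force": force on the tool from outside, world axes, zero at the start; "torque": the same for the moment, N m; "finger_gap": finger opening in m; "finger_force": force on a finger pad.
Only numpy, scipy, OpenCV 4.12 (cv2) and the standard library are available. Lean on these libraries where they do the work, as an engineer would, in place of code of your own. Each camera call takes 0.05 s, during which the arm holds its last target. There are 200 camera calls.

## Working session

There is one attempt and no reset: what is moved stays moved. The work goes in short steps, Python scripts to look and compute and a tool call to move; the robot and the scene stay as the last step left them, time stands still between calls to the robot, and variables do not carry over. Pictures are saved under pics/ and viewed, at most 10 in all, crops included, and the job is handed in when it is done.

Besides the shell and the picture viewer there is one more tool, called as name(argument=value, ...), one argument or row to a line, values as JSON. servo_tool: Moves the arm, as the interface text tells. Its arguments: {"type":"object","properties":{"motion":{"type":"array"}},"required":["motion"]}

```bash
mkdir -p pics; ls; cat > h.py <<'E'
import numpy as np, cv2
from scipy.spatial.transform import Rotation as Ro
from cell import ctrl
def cam(n):
    i=ctrl.camera_info(n); f=210/np.tan(np.radians(i['fovy'])/2)
    K=np.array([[f,0,i['cx']],[0,f,i['cy']],[0,0,1]]); return K,np.array(i['dist_coeffs'],float),np.array(i['R']),np.array(i['t'])
def ray(n,p):
    K,d,R,t=cam(n); u=cv2.undistortPoints(np.array([[p]],float),K,d)[0,0]
    return -R.T@t, R.T@np.array([u[0],u[1],1])
def at_z(n,p,z):
    o,d=ray(n,p); return o+d*(z-o[2])/d[2]
def at_depth(n,p,D):
    o,d=ray(n,p); return o+d*D
def cloud(n,D):
    K,d,R,t=cam(n); h,w=D.shape
    g=np.stack(np.meshgrid(np.arange(w),np.arange(h)),-1).reshape(-1,1,2).astype(float)
    u=cv2.undistortPoints(g,K,d)[:,0]; c=np.c_[u,np.ones(len(u))]*D.reshape(-1,1)
    return ((c-t)@R).reshape(h,w,3)
def proj(n,X):
    K,d,R,t=cam(n); return cv2.projectPoints(np.array(X,float).reshape(-1,1,3),cv2.Rodrigues(R)[0],t,K,d)[0][:,0]
E
python3 - <<'E'
from h import *
for n in('top','side'):
    im,D=ctrl.capture(n); cv2.imwrite(f'pics/{n}0.png',im); np.save(f'{n}0.npy',D)
    K,d,R,t=cam(n); print(n,-R.T@t,R[2],K[0,0])
    for th in('tile','mark','stand','recess','holder','press','nose_tip','coaster','mug','case'):
        for r in ctrl.place_of(n,th)[:3]:
            p=r['location']; c,q=np.clip(np.round(p).astype(int),0,[559,419]); print(th,round(r['confidence'],2),np.round(p,1),np.round(at_depth(n,p,D[q,c]),3))
print(ctrl.read_state())
E
```

```text
pics
top [0.47831041 0.01994109 1.09904625] [ 0.06750055  0.00807304 -0.99768657] 391.03032864945845
tile 0.64 [396.8 240.4] [ 0.467 -0.296  0.017]
mark 0.66 [396.6 241.5] [ 0.464 -0.296  0.013]
recess 0.83 [265.7 170.1] [0.666 0.061 0.037]
holder 0.66 [195.7 240.5] [0.477 0.245 0.078]
press 0.7 [146.6 241.7] [0.476 0.37  0.085]
press 0.58 [185.7 242.5] [0.472 0.26  0.122]
press 0.58 [174.1 206.2] [0.565 0.295 0.1  ]
coaster 0.76 [285.2 246.4] [0.456 0.011 0.013]
mug 0.74 [189.3 156.9] [0.714 0.279 0.   ]
mug 0.28 [194.7 240. ] [0.478 0.248 0.074]
case 0.6 [398.7 241.2] [ 0.465 -0.302  0.013]
side [0.00398724 0.63037628 1.06744076] [ 0.42334729 -0.45716764 -0.78216036] 472.1904456311742
tile 0.63 [367.5 170.5] [ 0.469 -0.301  0.013]
mark 0.66 [368.2 172.4] [ 0.463 -0.297  0.012]
stand 0.91 [238.4 206.6] [0.652 0.074 0.03 ]
recess 0.87 [235.7 197.7] [0.675 0.062 0.04 ]
holder 0.71 [231.5 297.4] [0.445 0.302 0.066]
press 0.84 [190.6 269.9] [0.564 0.322 0.085]
press 0.78 [229.5 284.8] [0.466 0.286 0.08 ]
press 0.7 [196.5 309.3] [0.477 0.382 0.08 ]
coaster 0.66 [231.  298.8] [0.449 0.301
[... 241 characters left out ...]
1954e+00,  3.58778969e-01,  1.51037786e+00,  2.50987188e-06,
        1.27251894e+00, -1.15054435e-01]), 'joint_velocities': array([ 3.90901829e-04, -3.13978137e-04,  1.59348508e-03, -8.02231456e-04,
       -1.16569671e-03, -1.85666479e-05]), 'joint_torque': array([-1.50635329e-03, -5.27593696e+01, -2.79048944e+01, -5.80985125e-04,
        1.41785971e-03, -1.31945842e-05]), 'eef_pos': array([ 0.16336638, -0.57730692,  0.23128775]), 'tool_rot': array([-4.15736283e-05,  9.90511630e-01,  1.37428925e-01,  2.51312196e-07]), 'wrist_force': array([-0.13719412,  0.45532677, -0.71738787]), 'torque': array([ 0.03568076, -0.01571346,  0.01813856]), 'finger_force': 0.0, 'finger_gap': 0.08561563805687836}
```

View pics/top0.png

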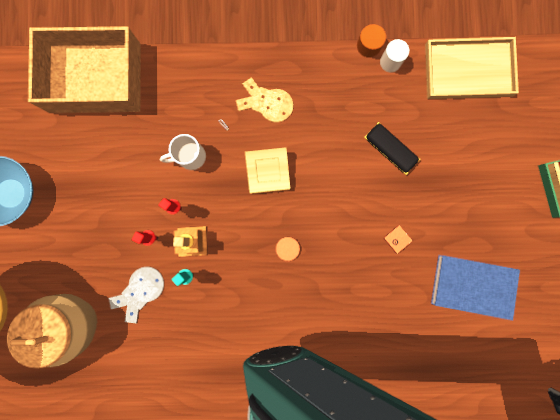

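View pics/side0.png

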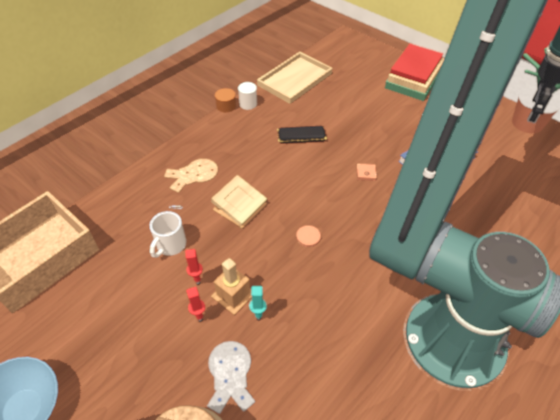

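The tile is at top (398,240), the stand at top (268,170) and the coaster, with no mark, at (288,249). Four things look like the press:
- wooden grip in the block, top (186,242), side (230,280)
- two reds, top (144,237) and (171,205)
- turquoise, top (182,277)

Only the wooden one stands in the holder, so it's the press. I'll confirm it in a crop while I measure.

```bash
python3 - <<'E'
from h import *
tiles=[]
im=cv2.imread('pics/top0.png');si=cv2.imread('pics/side0.png')
cr=[im[215:265,373:423],im[143:199,240:296],im[215:271,160:216],si[150:190,345:390],si[170:240,200:275],si[245:320,195:270]]
cr=[cv2.resize(c,(260,260),interpolation=cv2.INTER_CUBIC) for c in cr]
cv2.imwrite('pics/crop0.png',np.vstack([np.hstack(cr[:3]),np.hstack(cr[3:])]))
for n in('top','side'):
    D=np.load(n+'0.npy'); P=cloud(n,D); X=P.reshape(-1,3); X=X[D.ravel()>0]
    def box(c,r,z0,z1): return X[(np.abs(X[:,:2]-c)<r).all(1)&(X[:,2]>z0)&(X[:,2]<z1)]
    def rect(A,l): 
        r=cv2.minAreaRect(A[:,:2].astype(np.float32)); print(n,l,len(A),np.round(r[0],4),np.round(r[1],4),round(r[2],1),'z',np.round(np.median(A[:,2]),4))
    rect(box([.466,-.298],.06,.009,.03),'tile')
    rect(box([.665,.06],.1,.02,.09),'stand')
    rect(box([.476,.25],.06,.066,.0775),'holdertop'); rect(box([.476,.25],.04,.12,.2),'grip'); rect(box([.476,.25],.04,.146,.2),'griptop')
    S=box([.665,.06],.05,.02,.09)
    A=np.c_[S[:,:2]-[.665,.06],np.ones(len(S))]; w=np.ones(len(S),bool)
    for _ in range(8):
        c=np.linalg.lstsq(A[w],S[w,2],rcond=None)[0]; e=S[:,2]-A@c; w=e>-.002 if _<3 else np.abs(e)<.0025
    print('plane',c,w.sum(),np.std(e[w]), 'tilt',np.degrees(np.arctan(np.hypot(*c[:2]))),'dir',np.degrees(np.arctan2(c[1],c[0])))
    z=X[(np.abs(X[:,:2]-[.5,-.1])<.08).all(1)][:,2]; print('table',np.median(z))
E
```

```text
top tile 421 [ 0.4723 -0.2992] [0.0562 0.0566] 39.1 z 0.0143
top stand 1683 [0.668  0.0558] [0.1123 0.1122] 4.9 z 0.0384
top holdertop 308 [0.4767 0.2704] [0.0599 0.0595] 1.0 z 0.0741
top grip 122 [0.4767 0.2704] [0.0245 0.0234] 83.3 z 0.1495
top griptop 96 [0.4768 0.2709] [0.0236 0.0232] 82.9 z 0.1501
plane [0.26109598 0.02125209 0.04052689] 754 0.001388209212196325 tilt 14.67932604805878 dir 4.653371769253305
table -0.0005942204288471405
side tile 247 [ 0.4726 -0.2981] [0.0553 0.0618] 36.1 z 0.0131
side stand 1422 [0.6667 0.0578] [0.1119 0.1157] 4.8 z 0.0369
side holdertop 355 [0.477  0.2731] [0.0641 0.0618] 2.7 z 0.0732
side grip 171 [0.4762 0.2735] [0.0252 0.0253] 81.9 z 0.1466
side griptop 88 [0.4762 0.2735] [0.023  0.0246] 84.3 z 0.1496
plane [0.27502828 0.01272246 0.03954583] 525 0.0013336727654950408 tilt 15.393422446712801 dir 2.6485412246287003
table -0.001807346334061571
```

View pics/crop0.png

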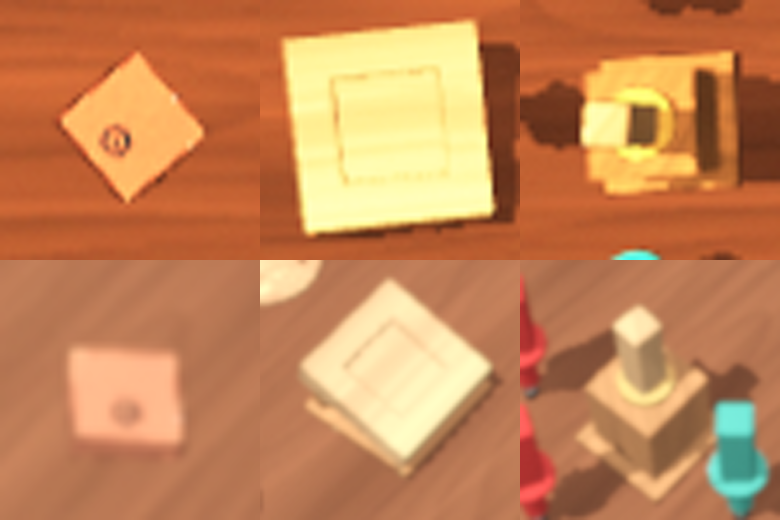

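The crop shows the tile's ring low-left of its centre, the recess centred in the sloping plate, and the wooden press with its brass flange standing in the block. Next I refine the corner positions and work out the first move.

```bash
cat >> h.py <<'E'
def Rt(yaw,tilt=0,az=0): # tool x at yaw (deg), then axis tilted by tilt: tool z gets horizontal part along azimuth az
    R=Ro.from_euler('z',yaw,degrees=True)*Ro.from_euler('x',180,degrees=True)
    a=np.radians(az); return Ro.from_rotvec(np.radians(tilt)*np.array([np.sin(a),-np.cos(a),0]))*R
def go(p,R):
    s=ctrl.read_state(); q=s['tool_rot']; C=Ro.from_quat([q[1],q[2],q[3],q[0]])
    print('t',round(s['time_s'],2),'tcp',np.round(s['eef_pos'],4),'F',np.round(s['wrist_force'],1),'gap',round(s['finger_gap'],4))
    print('turn',np.round((C.inv()*R).as_rotvec(degrees=True),1),'shift',np.round(C.inv().apply(np.array(p)-s['eef_pos']),4))
E
python3 - <<'E'
from h import *
f=lambda c,s,o:(np.array(c)+.5)/s-.5+o
def rep(l,c):
    P=np.array(c); e=np.roll(P,-1,0)-P; a=np.degrees(np.arctan2(e[:,1],e[:,0]))%90
    print(l,'c',np.round(P.mean(0),4),'ang',np.round(a,1),'len',np.round(np.linalg.norm(e,axis=1),4))
s=260/50
rep('tile',[at_z('top',f(p,s,[373,215]),.015) for p in [(138,52),(205,130),(127,203),(60,122)]])
print('mark',at_z('top',f((115,140),s,[373,215]),.015))
sc=np.array([260/45,6.5])
rep('tile side',[at_z('side',f(p,sc,[345,150]),.015) for p in [(70,88),(178,93),(183,185),(73,177)]])
# plane of plate: z=.0418+tan15*((X-c).u)
def pl(n,p,c=np.array([.667,.057]),az=4.5):
    N=np.array([-np.sin(.2618)*np.cos(np.radians(az)),-np.sin(.2618)*np.sin(np.radians(az)),np.cos(.2618)]); p0=np.array([*c,.037])+N*.005
    o,d=ray(n,p); return o+d*(N@(p0-o))/(N@d)
sc=260/56
rep('plate',[pl('top',f(p,sc,[240,143])) for p in [(24,39),(215,20),(234,215),(45,234)]])
rep('rec',[pl('top',f(p,sc,[240,143])) for p in [(72,80),(177,68),(187,178),(85,185)]])
sc=np.array([260/75,260/70])
rep('plate s',[pl('side',f(p,sc,[200,170])) for p in [(130,18),(232,110),(145,200),(40,110)]])
rep('rec s',[pl('side',f(p,sc,[200,170])) for p in [(132,59),(193,110),(145,160),(85,107)]])
go([.472,-.299,.10],Rt(40))
go([.472,-.299,.0035],Rt(40))
E
```

```text
tile c [ 0.471  -0.2996  0.015 ] ang [38.7 41.6 37.8 40.6] len [0.0536 0.0568 0.0547 0.0559]
mark [ 0.46407784 -0.29012796  0.015     ]
tile side c [ 0.4713 -0.2979  0.015 ] ang [38.7 37.1 36.9 37.5] len [0.0577 0.0598 0.0572 0.058 ]
plate c [0.6645 0.0558 0.0415] ang [4.6 4.9 4.7 4.3] len [0.1117 0.1149 0.1129 0.115 ]
rec c [0.6644 0.0554 0.0415] ang [5.4 4.3 2.9 5.5] len [0.0618 0.0648 0.0605 0.062 ]
plate s c [0.6637 0.0582 0.0413] ang [3.1 4.1 5.7 6.1] len [0.1151 0.1112 0.111  0.116 ]
rec s c [0.6626 0.0574 0.041 ] ang [5.8 4.8 4.5 5.6] len [0.0658 0.0618 0.0649 0.0604]
t 1.1 tcp [ 0.1634 -0.5773  0.2313] F [-0.1  0.5 -0.7] gap 0.0856
turn [ -0.   -0.  -24.2] shift [ 0.3727 -0.1838  0.1313]
t 1.1 tcp [ 0.1634 -0.5773  0.2313] F [-0.1  0.5 -0.7] gap 0.0856
turn [ -0.   -0.  -24.2] shift [ 0.3727 -0.1838  0.2278]
```

Units first: shifts go in shares of 0.75 m and turns go in shares of 90 degrees. So 0.372 m / 0.75 = 0.496, -0.183 m / 0.75 = -0.244, -23 degrees / 90 = -0.2556.

servo_tool(
  motion=[
    [[0,0,-0.2556],[0.496,-0.244,0.1733],0.085],
    [[0,0,-0.2556],[0.496,-0.244,0.1733],0.085],
    [[0,0,-0.2556],[0.496,-0.244,0.1733],0.085],
    [[0,0,-0.2556],[0.496,-0.244,0.1733],0.085],
    [[0,0,-0.2556],[0.496,-0.244,0.1733],0.085],
    [[0,0,-0.2556],[0.496,-0.244,0.1733],0.085],
    [[0,0,-0.2556],[0.496,-0.244,0.1733],0.085],
    [[0,0,-0.2556],[0.496,-0.244,0.1733],0.085],
    [[0,0,-0.2556],[0.496,-0.244,0.1733],0.085],
    [[0,0,-0.2556],[0.496,-0.244,0.1733],0.085],
  ],
)

```text
time_s: 2.35
eef_pos: [0.4709, -0.3011, 0.1018]
tool_rot: [0.0, 0.943, 0.331, 0.0]
wrist_force: [0.3, -0.3, -0.4]
finger_gap: 0.0848
finger_force: 0.0
```

```bash
python3 -c "
from h import *
go([.4715,-.299,.0035],Rt(38.7))"
```

```text
t 2.35 tcp [ 0.4709 -0.3011  0.1018] F [ 0.3 -0.3 -0.4] gap 0.0848
turn [0. 0. 0.] shift [ 0.0018 -0.0014  0.0983]
```

Scaled: 0.098 m / 0.75 = 0.1307, 0.08 m / 0.75 = 0.1067.

servo_tool(
  motion=[
    [[0,0,0],[0.0027,-0.0013,0.06],0.085],
    [[0,0,0],[0.0027,-0.0013,0.1067],0.085],
    [[0,0,0],[0.0027,-0.0013,0.1307],0.085],
    [[0,0,0],[0.0027,-0.0013,0.1307],0.085],
    [[0,0,0],[0.0027,-0.0013,0.1307],0.04],
    [[0,0,0],[0.0027,-0.0013,0.1307],0.04],
    [[0,0,0],[0.0027,-0.0013,0.1307],0.04],
    [[0,0,0],[0.0027,-0.0013,0.1307],0.04],
    [[0,0,0],[0.0027,-0.0013,0.1307],0.04],
    [[0,0,0],[0.0027,-0.0013,0.1307],0.04],
  ],
)

```text
time_s: 3.6
eef_pos: [0.473, -0.2989, 0.0051]
tool_rot: [0.001, 0.943, 0.332, 0.0]
wrist_force: [-1.9, -1.1, 7.2]
finger_gap: 0.0539
finger_force: 62.7
```

```bash
python3 -c "
from h import *
N=Rt(0,15,4.6).apply([0,0,-1]);print(N)
go([.4715,-.299,.15],Rt(38.7))
go(np.array([.665,.0568,.037])+N*.0835,Rt(4.6,15,4.6))"
```

```text
[-0.25798536 -0.02075701  0.96592583]
t 3.6 tcp [ 0.473  -0.2989  0.0051] F [-1.9 -1.1  7.2] gap 0.0539
turn [ 0.2 -0.   0.1] shift [-0.0012 -0.0005 -0.1449]
t 3.6 tcp [ 0.473  -0.2989  0.0051] F [-1.9 -1.1  7.2] gap 0.0539
turn [-4.3 14.5 34. ] shift [ 0.3547 -0.1688 -0.113 ]
```

Scaled: -0.145 m / 0.75 = -0.1933, -0.13 m / 0.75 = -0.1733.

servo_tool(
  motion=[
    [[0,0,0],[0,0,-0.04],0.04],
    [[0,0,0],[0,0,-0.08],0.04],
    [[0,0,0],[0,0,-0.1333],0.04],
    [[0,0,0],[0,0,-0.1733],0.04],
    [[0,0,0],[0,0,-0.1933],0.04],
    [[0,0,0],[0,0,-0.1933],0.04],
    [[0,0,0],[0,0,-0.1933],0.04],
    [[0,0,0],[0,0,-0.1933],0.04],
    [[0,0,0],[0,0,-0.1933],0.04],
    [[0,0,0],[0,0,-0.1933],0.04],
  ],
)

```text
time_s: 4.85
eef_pos: [0.4722, -0.2977, 0.1478]
tool_rot: [-0.0, 0.943, 0.332, -0.0]
wrist_force: [-1.1, -0.0, -0.9]
finger_gap: 0.054
finger_force: 64.2
```

```bash
python3 -c "
from h import *
go([.4715,-.299,.15],Rt(38.7))
im,D=ctrl.capture('side'); s=ctrl.read_state(); u,v=proj('side',s['eef_pos'])[0].round().astype(int); print(u,v)
cv2.imwrite('pics/s1.png',cv2.resize(im[max(v-70,0):v+40,u-60:u+60],None,fx=5,fy=5,interpolation=cv2.INTER_CUBIC))
"
```

```text
t 4.85 tcp [ 0.4722 -0.2977  0.1478] F [-1.1 -0.  -0.9] gap 0.054
turn [-0.1  0.   0.1] shift [-0.0014  0.0005 -0.0022]
373 138
```

View pics/s1.png

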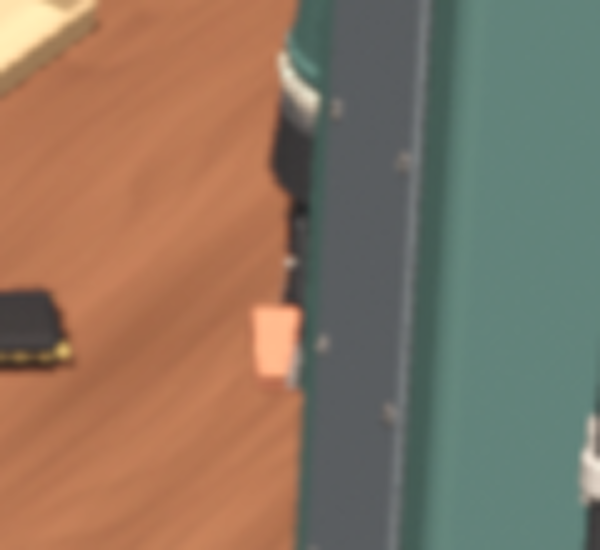

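The arm hides most of it. The tile's corner is at crop (275,340) and a finger tip at about (295,385), possibly level with the underside. I'll carry it to the hover pose over the recess and look again there.

```bash
python3 -c "
from h import *
N=Rt(0,15,4.6).apply([0,0,-1])
go(np.array([.665,.0568,.037])+N*.1,Rt(4.6,15,4.6))"
```

```text
t 4.9 tcp [ 0.4723 -0.2978  0.148 ] F [ 0.2  0.  -1.1] gap 0.0538
turn [-4.5 14.6 34. ] shift [ 0.351  -0.1702  0.0144]
```

Scaled: 0.351 m / 0.75 = 0.468, 0.33 m / 0.75 = 0.44, 14.6 degrees / 90 = 0.1622.

servo_tool(
  motion=[
    [[0,0,0.0667],[0.0533,-0.0267,0],0.04],
    [[-0.0111,0.0333,0.1333],[0.12,-0.06,0],0.04],
    [[-0.0222,0.0667,0.2],[0.1867,-0.0933,0],0.04],
    [[-0.0333,0.1,0.2667],[0.2533,-0.1267,0],0.04],
    [[-0.0444,0.1333,0.3333],[0.32,-0.16,0],0.04],
    [[-0.05,0.1622,0.3778],[0.3867,-0.1933,0.0067],0.04],
    [[-0.05,0.1622,0.3778],[0.44,-0.2133,0.0133],0.04],
    [[-0.05,0.1622,0.3778],[0.468,-0.2267,0.0187],0.04],
    [[-0.05,0.1622,0.3778],[0.468,-0.2267,0.0187],0.04],
    [[-0.05,0.1622,0.3778],[0.468,-0.2267,0.0187],0.04],
  ],
)

```text
time_s: 6.15
eef_pos: [0.6389, 0.0541, 0.1341]
tool_rot: [-0.005, 0.991, 0.04, 0.13]
wrist_force: [0.1, -0.9, -1.4]
finger_gap: 0.0538
finger_force: 64.2
```

```bash
python3 -c "
from h import *
N=Rt(0,15,4.6).apply([0,0,-1])
go(np.array([.665,.0568,.037])+N*.1,Rt(4.6,15,4.6))
im,D=ctrl.capture('side'); np.save('s2.npy',D); s=ctrl.read_state(); u,v=proj('side',s['eef_pos'])[0].round().astype(int); print(u,v)
cv2.imwrite('s2f.png',im)
cv2.imwrite('pics/s2.png',cv2.resize(im[v-50:v+50,u-70:u+60],None,fx=6,fy=6,interpolation=cv2.INTER_CUBIC))
"
```

```text
t 6.15 tcp [0.6389 0.0541 0.1341] F [ 0.1 -0.9 -1.4] gap 0.0538
turn [ 0. -0.  0.] shift [ 0.0002 -0.0006  0.0006]
245 180
```

View pics/s2.png

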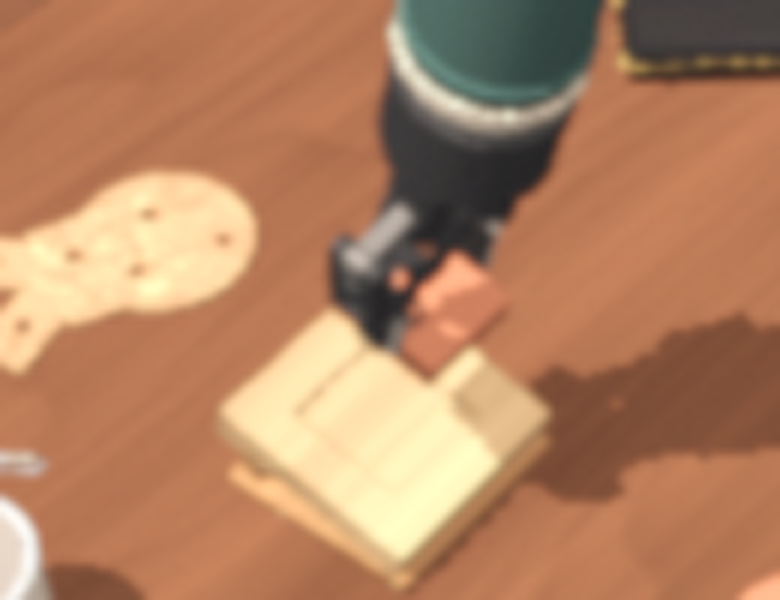

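```bash
python3 - <<'E'
from h import *
s=ctrl.read_state(); q=s['tool_rot']; C=Ro.from_quat([q[1],q[2],q[3],q[0]]); p=s['eef_pos']
f=lambda L: np.round((proj('side',p+C.apply(np.array(L,float)))-[175,130]+.5)*6,0).tolist()
for z in(.007,.0035,0,-.004,-.008,-.0115): print(z,'near corner',f([[-.028,-.028,z]])[0],'L,R corner',f([[.028,-.028,z],[-.028,.028,z]]),'finger',f([[-.011,-.028,z],[-.011,-.036,z],[.011,-.036,z]]))
# depth of the tile's visible faces in tool frame
D=np.load('s2.npy'); im=cv2.imread('s2f.png').astype(int); X=C.inv().apply((cloud('side',D)).reshape(-1,3)-p)
m=(D.ravel()>0)&(np.abs(X)<[.034,.045,.04]).all(1); b,g,r=im.reshape(-1,3).T
o=m&(r-b>60)&(r>120); k=m&(r<110)&(X[:,1]<-.024)
print(o.sum(),'tile z pct',np.round(np.percentile(X[o,2],[2,10,25,50,75,90,98]),4),'x',np.round(np.percentile(X[o,0],[2,98]),4),'y',np.round(np.percentile(X[o,1],[2,98]),4))
print(k.sum(),'finger z',np.round(np.percentile(X[k,2],[50,75,90,98,100]),4))
E
```

```text
0.007 near corner [427.0, 388.0] L,R corner [[332.0, 311.0], [506.0, 313.0]] finger [[398.0, 365.0], [386.0, 376.0], [349.0, 345.0]]
0.0035 near corner [428.0, 384.0] L,R corner [[333.0, 307.0], [508.0, 309.0]] finger [[399.0, 361.0], [387.0, 371.0], [350.0, 341.0]]
0 near corner [429.0, 380.0] L,R corner [[334.0, 302.0], [509.0, 305.0]] finger [[400.0, 356.0], [388.0, 367.0], [351.0, 337.0]]
-0.004 near corner [431.0, 375.0] L,R corner [[335.0, 298.0], [511.0, 300.0]] finger [[401.0, 352.0], [390.0, 363.0], [352.0, 332.0]]
-0.008 near corner [432.0, 371.0] L,R corner [[336.0, 293.0], [512.0, 295.0]] finger [[403.0, 347.0], [391.0, 358.0], [353.0, 327.0]]
-0.0115 near corner [433.0, 367.0] L,R corner [[337.0, 288.0], [514.0, 291.0]] finger [[404.0, 343.0], [392.0, 354.0], [354.0, 323.0]]
246 tile z pct [-0.0133 -0.0107 -0.0092 -0.0073 -0.0052 -0.0012  0.0049] x [-0.0289  0.0062] y [-0.0382  0.0255]
10 finger z [-0.0254 -0.0199 -0.0191 -0.0177 -0.0173]
```

Scaled: 0.092 m / 0.75 = 0.1227, 0.07 m / 0.75 = 0.0933.

servo_tool(
  motion=[
    [[0,0,0],[0.0013,-0.0013,0.04],0.04],
    [[0,0,0],[0.0027,-0.0013,0.0733],0.04],
    [[0,0,0],[0.0027,-0.0013,0.0933],0.04],
    [[0,0,0],[0.0027,-0.0013,0.1027],0.04],
    [[0,0,0],[0.0027,-0.0013,0.108],0.04],
    [[0,0,0],[0.0027,-0.0013,0.112],0.04],
    [[0,0,0],[0.0027,-0.0013,0.116],0.04],
    [[0,0,0],[0.0027,-0.0013,0.1187],0.04],
    [[0,0,0],[0.0027,-0.0013,0.1213],0.04],
    [[0,0,0],[0.0027,-0.0013,0.1227],0.04],
  ],
)

```text
time_s: 7.45
eef_pos: [0.6651, 0.0577, 0.0459]
tool_rot: [-0.005, 0.991, 0.04, 0.131]
wrist_force: [-0.8, 0.2, -1.2]
finger_gap: 0.0539
finger_force: 64.2
```

```bash
cat >> h.py <<'E'
def rec():
    R=Rt(4.6,15,4.6); N=-R.apply([0,0,1]); s=ctrl.read_state()
    print('TCP in recess(tool axes x,y,-z up)',np.round(R.inv().apply(s['eef_pos']-[.665,.0568,.037])*1e3,1),'F tool',np.round(R.inv().apply(s['wrist_force']),1))
E
python3 -c "
from h import *
rec()
im,D=ctrl.capture('side'); cv2.imwrite('pics/s3.png',cv2.resize(im[150:250,180:310],None,fx=6,fy=6,interpolation=cv2.INTER_CUBIC))
"
```

```text
TCP in recess(tool axes x,y,-z up) [ 2.5 -0.9 -8.6] F tool [-1.  -0.2  1. ]
```

View pics/s3.png

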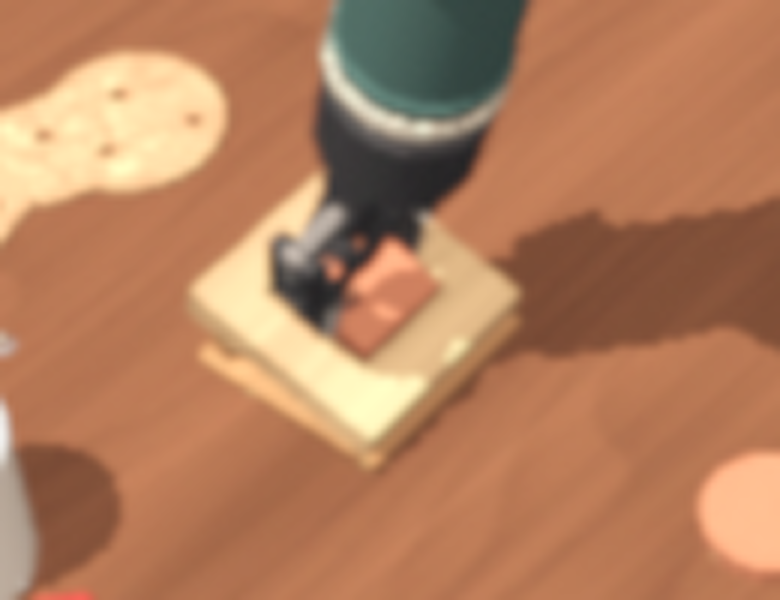

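The tile's near corner is at (365,355), over the recess near corner, and there's no contact yet. I'll lower it the last few millimetres.

Scaled: 0.005 m / 0.75 = 0.0067, 0.0045 m / 0.75 = 0.006.

servo_tool(
  motion=[
    [[0,0,0],[0,0,0.0013],0.04],
    [[0,0,0],[0,0,0.0027],0.04],
    [[0,0,0],[0,0,0.004],0.04],
    [[0,0,0],[0,0,0.0047],0.04],
    [[0,0,0],[0,0,0.0053],0.04],
    [[0,0,0],[0,0,0.006],0.04],
    [[0,0,0],[0,0,0.0067],0.04],
    [[0,0,0],[0,0,0.0067],0.04],
    [[0,0,0],[0,0,0.0067],0.04],
    [[0,0,0],[0,0,0.0067],0.04],
  ],
)

```text
time_s: 8.75
eef_pos: [0.6662, 0.0577, 0.042]
tool_rot: [-0.005, 0.991, 0.04, 0.131]
wrist_force: [-4.5, -0.6, 7.9]
finger_gap: 0.0535
finger_force: 65.3
```

```bash
python3 -c "
from h import *
rec()"
```

```text
TCP in recess(tool axes x,y,-z up) [ 2.5 -0.8 -4.5] F tool [-2.3  0.2 -8.8]
```

Scaled: -0.15 m / 0.75 = -0.2, -0.04 m / 0.75 = -0.0533.

servo_tool(
  motion=[
    [[0,0,0],[0,0,-0.0007],0.04],
    [[0,0,0],[0,0,-0.0013],0.06],
    [[0,0,0],[0,0,-0.0013],0.07],
    [[0,0,0],[0,0,-0.0013],0.085],
    [[0,0,0],[0,0,-0.0013],0.085],
    [[0,0,0],[0,0,-0.0133],0.085],
    [[0,0,0],[0,0,-0.0533],0.085],
    [[0,0,0],[0,0,-0.1067],0.085],
    [[0,0,0],[0,0,-0.16],0.085],
    [[0,0,0],[0,0,-0.2],0.085],
  ],
)

```text
time_s: 10.0
eef_pos: [0.6275, 0.0546, 0.1885]
tool_rot: [-0.005, 0.99, 0.04, 0.132]
wrist_force: [0.2, 0.8, 0.1]
finger_gap: 0.0849
finger_force: 0.0
```

```bash
python3 - <<'E'
from h import *
go([.4765,.272,.22],Rt(-6.5))
im,D=ctrl.capture('side'); np.save('s4.npy',D); cv2.imwrite('s4f.png',im)
c=cv2.resize(im[160:240,190:290],None,fx=6,fy=6,interpolation=cv2.INTER_CUBIC)
cv2.imwrite('pics/s4.png',c)
for r in ctrl.place_of('side','mark')[:2]+ctrl.place_of('side','tile')[:2]: print(r)
E
```

```text
t 10.0 tcp [0.6275 0.0546 0.1885] F [0.2 0.8 0.1] gap 0.0849
turn [ -1.5 -15.1  11. ] shift [-0.1201 -0.2288 -0.0653]
{'location': [235.5, 201.3], 'confidence': 0.83}
{'location': [240.3, 200.5], 'confidence': 0.63}
```

View pics/s4.png

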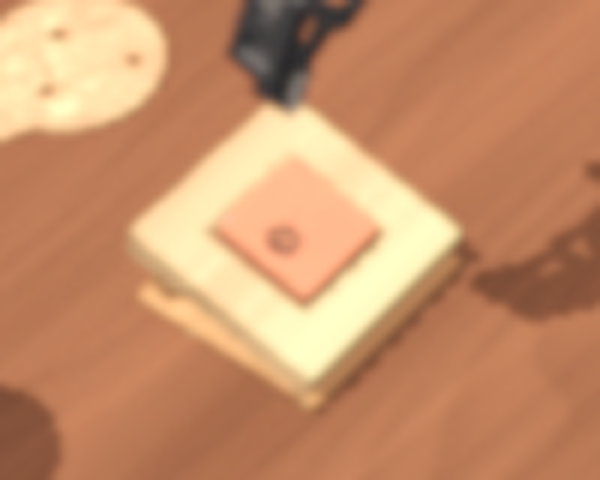

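The tile sits square in the recess and the ring is at full-picture pixel (237,200). I'll check the height with the depth once the arm is out of the way, so on to the press.

Scaled: -0.229 m / 0.75 = -0.3053, -0.19 m / 0.75 = -0.2533, -15 degrees / 90 = -0.1667.

servo_tool(
  motion=[
    [[0,-0.0444,0.0333],[-0.0267,-0.04,-0.0267],0.07],
    [[-0.0056,-0.0889,0.0667],[-0.0533,-0.0933,-0.0533],0.06],
    [[-0.0111,-0.1333,0.1],[-0.08,-0.1467,-0.0733],0.05],
    [[-0.0167,-0.1667,0.1222],[-0.1067,-0.2,-0.0867],0.045],
    [[-0.0167,-0.1667,0.1222],[-0.1333,-0.2533,-0.0867],0.045],
    [[-0.0167,-0.1667,0.1222],[-0.16,-0.3053,-0.0867],0.045],
    [[-0.0167,-0.1667,0.1222],[-0.16,-0.3053,-0.0867],0.045],
    [[-0.0167,-0.1667,0.1222],[-0.16,-0.3053,-0.0867],0.045],
    [[-0.0167,-0.1667,0.1222],[-0.16,-0.3053,-0.0867],0.045],
    [[-0.0167,-0.1667,0.1222],[-0.16,-0.3053,-0.0867],0.045],
  ],
)

```text
time_s: 11.4
eef_pos: [0.4775, 0.2714, 0.2176]
tool_rot: [0.0, 0.998, -0.057, 0.0]
wrist_force: [0.3, 0.3, 0.8]
finger_gap: 0.0451
finger_force: 0.0
```

```bash
python3 - <<'E'
from h import *
go([.4765,.272,.103],Rt(-6.5))
R=Rt(4.6,15,4.6); o=np.array([.665,.0568,.037])
W=[]
for n in('top','side'):
    im,D=ctrl.capture(n); cv2.imwrite(n+'5.png',im)
    X=R.inv().apply(cloud(n,D).reshape(-1,3)-o)*[1,1,-1]
    ok=D.ravel()>0
    a=ok&(np.abs(X[:,:2])<.022).all(1)&(np.abs(X[:,2])<.04)
    e=np.abs(X[:,:2]).max(1); b=ok&(e>.037)&(e<.05)&(np.abs(X[:,2])<.03)
    for l,m in(('tile',a),('plate',b)):
        A=np.c_[X[m,:2],np.ones(m.sum())]; c=np.linalg.lstsq(A,X[m,2],rcond=None)[0]; print(n,l,m.sum(),'slope',np.round(c[:2],3),'z',round(c[2]*1e3,2))
    for k in('mark','tile'):
        for r in ctrl.place_of(n,k)[:2]: print(n,k,round(r['confidence'],2),np.round(r['location'],1))
    o_,d=0,0
    # dark ring: darkest blob within tile's top
    u=proj(n,o+R.apply([[0,0,-.015]]))[0]
    x0,y0=(u-14).astype(int); c=cv2.resize(im[y0:y0+28,x0:x0+28],None,fx=10,fy=10,interpolation=cv2.INTER_CUBIC)
    W.append(c); np.save(n+'o.npy',[x0,y0]); print('crop origin',x0,y0)
cv2.imwrite('pics/s5.png',np.hstack(W))
E
```

```text
t 11.4 tcp [0.4775 0.2714 0.2176] F [0.3 0.3 0.8] gap 0.0451
turn [ 0.1 -0.  -0.1] shift [-0.0011 -0.0006  0.1146]
top tile 262 slope [ 0.007 -0.004] z 13.74
top plate 604 slope [-0.002 -0.002] z 3.47
top mark 0.8 [263.5 168.9]
top tile 0.69 [265.1 173.3]
top tile 0.65 [191.2 156.3]
crop origin 253 156
side tile 92 slope [-0.004 -0.013] z 12.78
side plate 184 slope [ 0.008 -0.02 ] z 3.09
side mark 0.71 [237.1 201.1]
side tile 0.54 [238.5 203.4]
crop origin 226 182
```

View pics/s5.png

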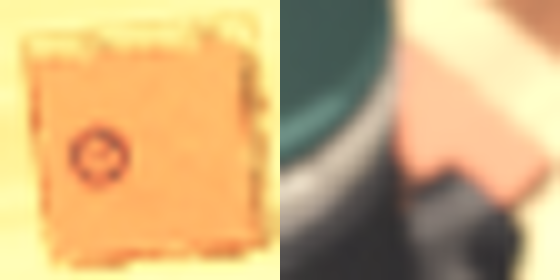

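The tile stands 10 mm proud and parallel to the plate, so it is seated. In the left crop the ring is at (99,157), which is full-picture top pixel (262.4,171.2). Now I grasp the press.

Scaled: 0.115 m / 0.75 = 0.1533, 0.1 m / 0.75 = 0.1333.

servo_tool(
  motion=[
    [[0,0,0],[-0.0013,0,0.0533],0.045],
    [[0,0,0],[-0.0013,0,0.0933],0.045],
    [[0,0,0],[-0.0013,0,0.1333],0.045],
    [[0,0,0],[-0.0013,0,0.1533],0.045],
    [[0,0,0],[-0.0013,0,0.1533],0.045],
    [[0,0,0],[-0.0013,0,0.1533],0.01],
    [[0,0,0],[-0.0013,0,0.1533],0.01],
    [[0,0,0],[-0.0013,0,0.1533],0.01],
    [[0,0,0],[-0.0013,0,0.1533],0.01],
    [[0,0,0],[-0.0013,0,0.1533],0.01],
  ],
)

```text
time_s: 12.95
eef_pos: [0.4769, 0.2726, 0.1038]
tool_rot: [-0.0, 0.998, -0.056, 0.001]
wrist_force: [0.0, -1.2, 5.7]
finger_gap: 0.0233
finger_force: 59.4
```

```bash
python3 - <<'E'
from h import *
s=ctrl.read_state(); print(s['eef_pos'],s['wrist_force'],s['finger_force'],s['finger_gap'])
R=Rt(4.6,15,4.6); o=np.array([.665,.0568,.037]); N=-R.apply([0,0,1]); p0=o+N*.015
for n,p in(('top',(262.45,171.25)),('top',(263.5,168.9)),('side',(236.9,199.6)),('side',(237.1,201.1))):
    c,d=ray(n,p); X=c+d*(N@(p0-c))/(N@d); print(n,np.round(X,4),'in rec',np.round(R.inv().apply(X-o)*1e3,1))
E
```

```text
[0.47685273 0.27264637 0.10376364] [ 0.03294575 -1.23911396  5.7439254 ] 59.43278610706329 0.02334464837279895
top [0.6601 0.0692 0.0515] in rec [ -0.  -12.8 -15. ]
top [0.6661 0.0662 0.053 ] in rec [  6.   -9.3 -15. ]
side [0.6599 0.0704 0.0515] in rec [ -0.1 -14.  -15. ]
side [0.6562 0.0734 0.0505] in rec [ -3.7 -17.3 -15. ]
```

servo_tool(
  motion=[
    [[0,0,0],[0,0,-0.0133],0.01],
    [[0,0,0],[0,0,-0.0333],0.01],
    [[0,0,0],[0,0,-0.06],0.01],
    [[0,0,0],[0,0,-0.0867],0.01],
    [[0,0,0],[0,0,-0.1133],0.01],
    [[0,0,0],[0,0,-0.1333],0.01],
    [[0,0,0],[0,0,-0.1333],0.01],
    [[0,0,0],[0,0,-0.1333],0.01],
    [[0,0,0],[0,0,-0.1333],0.01],
    [[0,0,0],[0,0,-0.1333],0.01],
  ],
)

```text
time_s: 14.2
eef_pos: [0.4755, 0.2721, 0.2019]
tool_rot: [0.001, 0.998, -0.056, -0.001]
wrist_force: [0.2, 0.1, -1.5]
finger_gap: 0.0233
finger_force: 58.7
```

```bash
cat >> h.py <<'E'
RP=Rt(-6.5,15,4.6); NP=-RP.apply([0,0,1]); MK=np.array([.660,.0698,.0515])
E
python3 -c "
from h import *
go(MK+NP*(.0938+.03),RP)"
```

```text
t 14.2 tcp [0.4755 0.2721 0.2019] F [ 0.2  0.1 -1.5] gap 0.0233
turn [ 3.  14.8  0. ] shift [0.1747 0.1864 0.031 ]
```

Scaled: 0.186 m / 0.75 = 0.248, 0.031 m / 0.75 = 0.0413, 14.8 degrees / 90 = 0.1644.

servo_tool(
  motion=[
    [[0,0,0],[0.04,0.04,0],0.01],
    [[0.0056,0.0333,0],[0.08,0.0867,0],0.01],
    [[0.0111,0.0667,0],[0.12,0.1333,0],0.01],
    [[0.0222,0.1,0],[0.16,0.1733,0.0067],0.01],
    [[0.0278,0.1333,0],[0.1933,0.2067,0.02],0.01],
    [[0.0333,0.1644,0],[0.22,0.2347,0.0333],0.01],
    [[0.0333,0.1644,0],[0.2333,0.248,0.0413],0.01],
    [[0.0333,0.1644,0],[0.2333,0.248,0.0413],0.01],
    [[0.0333,0.1644,0],[0.2333,0.248,0.0413],0.01],
    [[0.0333,0.1644,0],[0.2333,0.248,0.0413],0.01],
  ],
)

```text
time_s: 15.45
eef_pos: [0.6287, 0.0687, 0.1722]
tool_rot: [-0.019, 0.99, -0.055, 0.13]
wrist_force: [-0.3, -0.3, -2.7]
finger_gap: 0.0232
finger_force: 59.0
```

```bash
python3 - <<'E'
from h import *
go(MK+NP*(.0938+.03),RP)
s=ctrl.read_state(); p=s['eef_pos']; q=s['tool_rot']; C=Ro.from_quat([q[1],q[2],q[3],q[0]])
for n in('side','top'):
    im,D=ctrl.capture(n); cv2.imwrite(n+'6.png',im)
    if n=='side': 
        x0,y0=190,130; cv2.imwrite('pics/s6.png',cv2.resize(im[y0:y0+100,x0:x0+100],None,fx=6,fy=6,interpolation=cv2.INTER_CUBIC))
        g=lambda X:np.round((proj(n,X)-[x0,y0]+.5)*6).tolist()
        print('expect nose',g(p+C.apply([[0,0,.0938],[0,0,.0738],[0,0,.0288]])),'mark',g([MK]))
    print(n,[(round(r['confidence'],2),np.round(r['location'],1)) for r in ctrl.place_of(n,'nose_tip')[:3]],proj(n,p+C.apply([[0,0,.0938]])))
E
```

```text
t 15.45 tcp [0.6287 0.0687 0.1722] F [-0.3 -0.3 -2.7] gap 0.0232
turn [-0.1 -0.1  0.1] shift [-0.0008  0.0016  0.0009]
expect nose [[290.0, 386.0], [296.0, 364.0], [310.0, 311.0]] mark [[285.0, 420.0]]
side [] [[237.82397004 193.87901392]]
top [(0.68, array([191.2, 156.1])), (0.52, array([389.6, 145.5]))] [[261.32141301 171.92079893]]
```

View pics/s6.png

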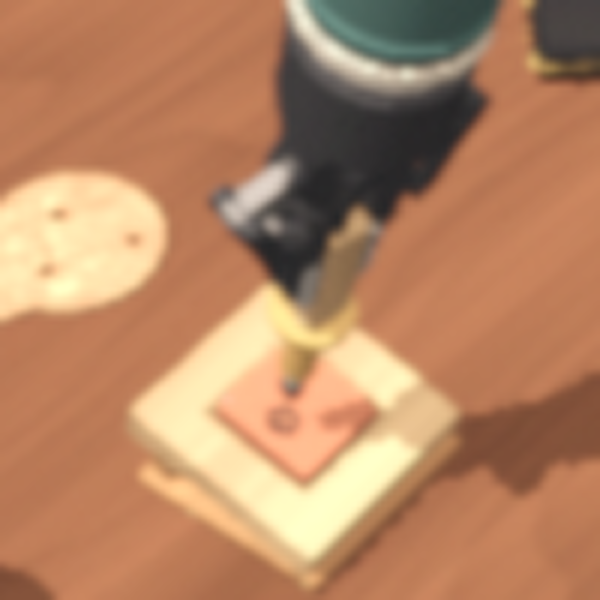

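The nose shows at (290,387), where I predicted it, with the ring ahead at (284,420). Going down slowly.

Scaled: 0.034 m / 0.75 = 0.0453, 0.033 m / 0.75 = 0.044.

servo_tool(
  motion=[
    [[0,0,0],[-0.0013,0.002,0.008],0.01],
    [[0,0,0],[-0.0013,0.002,0.016],0.01],
    [[0,0,0],[-0.0013,0.002,0.024],0.01],
    [[0,0,0],[-0.0013,0.002,0.0307],0.01],
    [[0,0,0],[-0.0013,0.002,0.0347],0.01],
    [[0,0,0],[-0.0013,0.002,0.0387],0.01],
    [[0,0,0],[-0.0013,0.002,0.0413],0.01],
    [[0,0,0],[-0.0013,0.002,0.044],0.01],
    [[0,0,0],[-0.0013,0.002,0.0453],0.01],
    [[0,0,0],[-0.0013,0.002,0.0453],0.01],
  ],
)

```text
time_s: 16.9
eef_pos: [0.6365, 0.0671, 0.1388]
tool_rot: [-0.018, 0.99, -0.056, 0.13]
wrist_force: [-0.8, 1.0, -0.6]
finger_gap: 0.0231
finger_force: 59.2
```

```bash
python3 - <<'E'
from h import *
for i in range(3):
    s=ctrl.read_state(); print(np.round(RP.inv().apply(s['wrist_force']),2)); ctrl.capture('side')
go(MK+NP*(.0938-.006),RP)
E
```

```text
[-0.99 -0.86  0.4 ]
[-0.48  0.25 -0.63]
[-1.08  0.21 -1.1 ]
t 17.05 tcp [0.6365 0.0671 0.1388] F [-0.7 -0.4 -1.1] gap 0.0235
turn [-0.1 -0.1  0. ] shift [ 0.0001 -0.0008  0.0026]
```

Scaled: 0.0015 m / 0.75 = 0.002, 0.001 m / 0.75 = 0.0013.

servo_tool(
  motion=[
    [[0,0,0],[0,0,0.0007],0.01],
    [[0,0,0],[0,0,0.0013],0.01],
    [[0,0,0],[0,0,0.002],0.01],
    [[0,0,0],[0,0,0.002],0.01],
    [[0,0,0],[0,0,0.002],0.01],
    [[0,0,0],[0,0,0.002],0.01],
    [[0,0,0],[0,0,0.002],0.01],
    [[0,0,0],[0,0,0.002],0.01],
    [[0,0,0],[0,0,0.002],0.01],
    [[0,0,0],[0,0,0.002],0.01],
  ],
)

```text
time_s: 18.3
eef_pos: [0.6369, 0.0672, 0.1372]
tool_rot: [-0.018, 0.99, -0.056, 0.13]
wrist_force: [-0.5, -0.3, 1.0]
finger_gap: 0.0232
finger_force: 59.2
```

```bash
python3 - <<'E'
from h import *
f=[]
for i in range(12):
    s=ctrl.read_state(); f.append(RP.inv().apply(s['wrist_force'])); im,D=ctrl.capture('side')
print(np.mean(f,0),np.std(f,0))
go(MK+NP*(.0938-.006),RP)
x0,y0=200,160; cv2.imwrite('pics/s7.png',cv2.resize(im[y0:y0+70,x0:x0+80],None,fx=8,fy=8,interpolation=cv2.INTER_CUBIC))
p=s['eef_pos'];q=s['tool_rot'];C=Ro.from_quat([q[1],q[2],q[3],q[0]])
print('axis at tile',((proj('side',p+C.apply([[0,0,.0878]]))-[x0,y0]+.5)*8),'mark',((proj('side',MK)-[x0,y0]+.5)*8))
E
```

```text
[-0.57852911  0.37858618 -0.78869603] [0.68648798 0.38594317 0.45320903]
t 18.9 tcp [0.6369 0.0672 0.1372] F [-1.5 -0.   0.5] gap 0.0235
turn [-0.1 -0.1  0. ] shift [ 0.0001 -0.0008  0.001 ]
axis at tile [[302.08245602 317.09297727]] mark [[300.26588736 319.58973651]]
```

View pics/s7.png

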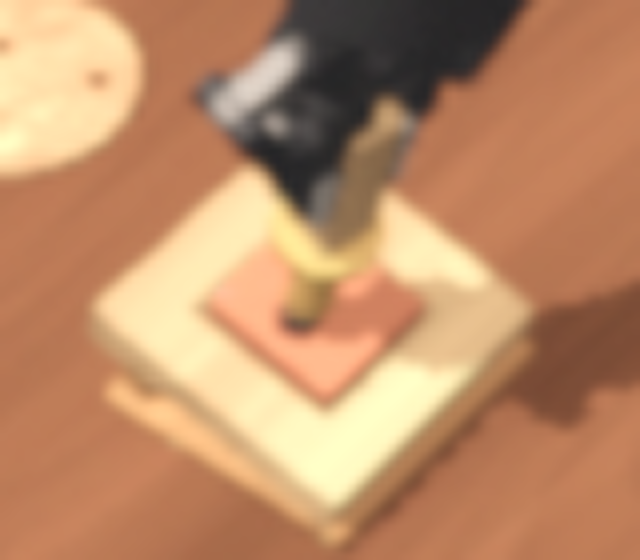

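The foot's lower end at (297,322) covers the ring at (300,320). The push is about 2.5–3 N and the geometry gives about 5 mm of nose travel, so I'm handing in.

```bash
python3 -c "
from cell import ctrl
print(ctrl.sign_off())"
```

```text
the job is handed in; nothing more can be done
None
```

I handed the job in with the tile seated and released in the recess, and the press still held on its ring mark, square to the slope. By my estimates it pushes with about 2.5–3 N and the nose is about 5 mm in. The verdict was not shown.

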